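Lock the pattern-plate swing clamp with its flatted key

ROBOT

A 6-joint arm with a two-finger parallel gripper is mounted at the origin on a cart in front of the work surface, level with it; the furniture and walls round the work are solid. World frame = base frame: x ahead of the robot, y to its left, z up, the work surface at z = 0. Lengths are in mm, angles in rad, forces in N, time in s.
With the tool pointing down it reaches from about 350 to 875 mm from the base axis. Payload 4.2 kg.
Tool frame: the origin (TCP) lies midway between the tips of the shut fingers; the grasp point (between the pads) lies 19 mm behind it; x points along the fingers, y is the direction in which the jaws open and shut, and the axes are right-handed (so a half turn about x gives the same grasp; the last joint's range is limited). The gripper opens to 85 mm and grips with 20 to 120 N. Pads are 22 mm wide; open, the fingers measure 114 mm over their backs; the gripper's body (76 mm by 85 mm) begins 54 mm behind the grasp point. The pads swing forward as they close: fully open they stand 13 mm farther back than shut.
Start: joints at [1.398, 0.385, 0.008, 0, -1.194, -0.259], TCP at [261.533, 567.626, 231.312] pointing down, gripper open.
Joint ranges: [-3.14, 3.14], [-1.21, 2.06], [-1.07, 1.41], [-3.16, 2.05], [-2.99, -0.16], [-3.1, 3.1]. Speed limits (rad/s): [2.79, 2.79, 3.14, 3.14, 3.14, 3.14].

INTERFACE

Orientations are given as a unit quaternion [x, y, z, w].
In Python, from bench import readout, imaging, arm gives the robot as it stands.
- The arm moves only by the tool arm_command, never from a script. Its argument "increments" is a list of rows, each a list of 3 entries, a list of its own where there are three numbers: the turn, a rotation vector about the world's x, y, z in degrees, then the shift along the world's x, y, z in mm, then the closure, from 0 (fully open) to 1 (shut). In form: [[[ax, ay, az], [tx, ty, tz], fingers], ...]. A call has exactly 5 rows; each row is the pose to reach, as a shift and turn from the pose measured when the call began; what a row does not reach only later rows make up. A row lasts 1/10 s, in which the tool goes at most 50 mm and 8.59 degrees, less where a joint would pass 70% of its speed; a pose out of reach is approached as far as the arm can. A call with a gripper value outside its range is refused whole. The fingers move at their own pace and stop on an object; the grip force is fixed at half the most. Time passes only in rows, so rows that repeat a pose let the fingers close, or fill a call up. It gives the time, the measured TCP pose, the force and the opening at its end, in the units of the state.
- readout.read_state(): the state, without advancing time (a new reading comes with each control period).
- imaging.get_image(name): name is "side" or "top" or "wrist"; returns (picture, depth): 480x640x3 uint8, blue, green, red; 480x640 float32, mm along the optical axis (not along the pixel's ray), 0 where there is no reading.
- imaging.camera_info(name): a dict with "vfov" (degrees; the focal length in pixels is half the picture's height over the tangent of half this angle, whatever the lens; pixels are square), "cx", "cy" (the principal point, pixels), "eye" and "rotation" of the camera in the world; the wrist camera has in their place "T_tool_cam" (4x4, takes a point from camera to tool coordinates, whose origin is the TCP and whose axes are the tool frame's). Camera axes: x right, y down, z forward; pixel columns grow to the right and rows downward; lengths in mm; the calibration is good to about 2 mm. The wrist camera is an equidistant fisheye: a pixel r from the principal point sees the ray r / f radians off the axis. A picture is of the moment at which its call begins: read the wrist's pose just before it. camera_info takes no time and is no camera call.
- arm.job_done(): hands the job in, once; it reports no verdict.
The state is a dict: "clock": time; "joints": joint angles; "joint_vel": joint speeds; "joint_efforts": joint torques, N m; "position": TCP position; "ee_rot": TCP orientation; "contact_force": force on the tool from outside, world axes, zero at the start; "wrist_torque": the same for the moment, N m; "gripper_width": finger opening in mm.
Only numpy, scipy, OpenCV 4.12 (cv2) and the standard library are available. Lean on these libraries where they do the work, as an engineer would, in place of code of your own. Each camera call takes 0.05 s, during which the arm holds its last target. There are 200 camera calls.

TASK

Clamp the moon-cake pattern plate in its fixture: draw the blue T-handled key out of its wooden rest, feel for the position in which its flatted shank drops through the socket of the swing clamp, thread it in until its collar is fully home, then turn it clockwise to the stop so that the clamp arm lies over the plate. Work gently, giving way when the key binds and never letting it bear on the fixture with more than about 30 N, leave the key standing upright and home in the socket with the handle in line with the arm, and do not disturb the markers or the scraper.

Things in the scene. Friction and masses are not known exactly. Their poses are not given: they have to be found in the camera images.
- key_grip (a point): Centre of the blue handle of the T-shaped key, where it is gripped; the key (0.16 to 0.28 kg) stands upright in the rest. z points up the shank axis, x along the handle bar (70 long, 14 thick along y, 22 high; this point is half-way up). Below: stem 12 diameter, collar 38 diameter and 6 thick, its underside 48 below this point, then the steel shank.
- key_tip (a point): Centre of the shank's lower end, 82 mm below key_grip, same axes. The steel shank is 34 mm long, 30 in diameter with two flats 14 mm apart; its wide way runs along x, like the handle, so a half turn makes no difference.
- rest: Wooden key rest, 76 x 64 x 40 high, fixed; origin at the centre of its underside. Slot 32 x 16 mm, 36 deep, long way along x; the key's collar rests on its top. Draw the key straight up by at least 40 mm
- fixture: Grey clamp fixture fixed to the table; origin at table level on the vertical axis of the clamp socket; z up. Base 112 x 170 mm (x -56 to 56, y -47 to 124), 30 high. With the key fully home (collar on the arm's top) key_grip is 110.5 mm above this origin; with the clamp shut the key's handle lies along this y axis. Clamp shuts clockwise seen from above.
- plate (a point): Top centre of the cream pattern plate, 80 mm from the socket axis along the fixture's +y. The arm turns against friction (0.12 N m, more than light rubbing) from its open stop, 1.5 rad counter-clockwise from this direction, to its shut stop, just in this direction, its end over the plate. The shank has 0.08 rad of play in the slot. A side force at the handle bears 5 to 7 times as hard on the slot.
- socket (a point): Mouth of the clamp socket, fixed point 62.5 mm above the fixture's origin (axes of the fixture, not of the arm). The aluminium clamp arm (orange round end, 20 thick) has a slot 32 x 16 mm right through it, long way along the arm, sharp edges; free space below for the shank. At the start the arm stands 0.45 to 1.45 rad counter-clockwise from the plate: not measured, see it or feel it.
- spring (a point): Spring under the arm, 41.8 mm above the fixture's origin. The arm gives way straight down: it starts to sink at about 3 N and sinks 1 mm per further newton, at most 8 mm, then it is hard. When a shank pressed lightly on it is turned to match the slot, the arm springs up round the shank and the force vanishes; a mismatched shank stays on top.
- marker_black: Black marker pen lying on the table, 138 x 16 x 18; leave alone
- marker_red: Red marker pen lying on the table, 132 x 16 x 17; leave alone
- scraper: Bench scraper with wooden back, 79 x 152 x 19; leave alone

How it is judged:
By the outcome, as a careful person would: the job done as asked, in the order asked, and still so for the second after the job is handed in, with the robot touching nothing.
It also fails if it takes over 67 s, if anything falls off the work surface, if the arm or the gripper's body presses on something with over 40 N, if the wrist force passes 120 N, or if a joint passes its speed limit or range.

## Working session

There is one attempt and no reset: what is moved stays moved. The work goes in short steps, Python scripts to look and compute and a tool call to move; the robot and the scene stay as the last step left them, time stands still between calls to the robot, and variables do not carry over. Pictures are saved under pics/ and viewed, about 8 in all and at most 12, crops included, and the job is handed in when it is done.

Besides the shell and the picture viewer there is one more tool, called after ">>>" in YAML: its name, and indented under it one key for each argument. arm_command: Moves the arm, as the interface text tells. Its arguments: {"type":"object","properties":{"increments":{"type":"array","items":{"type":"array"}}},"required":["increments"]}

```bash
mkdir -p pics; cat > h.py <<'E'
import numpy as np, cv2
from bench import readout, imaging, arm
def f_of(ci): return 240/np.tan(np.radians(ci['vfov'])/2)
def pts(name):
    ci=imaging.camera_info(name); im,d=imaging.get_image(name); f=f_of(ci)
    v,u=np.mgrid[:480,:640]; R=np.array(ci['rotation']); 
    c=np.stack([(u-ci['cx'])/f*d,(v-ci['cy'])/f*d,d],-1)
    return im,d,c@R.T+np.array(ci['eye'])
E
python3 - <<'E'
from h import *
print(readout.read_state())
for n in ('top','side'):
    im,d,P=pts(n); cv2.imwrite(f'pics/{n}.png',im); np.save(n+'.npy',P); print(imaging.camera_info(n),(d==0).mean())
print(imaging.camera_info('wrist'))
E
```

```text
{'clock': 0.0, 'joints': array([ 1.39761687e+00,  3.85571348e-01,  6.63235552e-03, -5.15988496e-04,
       -1.19398453e+00, -2.58598695e-01]), 'joint_vel': array([ 0.00093817,  0.00017449,  0.0008869 , -0.00013535, -0.00027664,
       -0.0002907 ]), 'joint_efforts': array([ 4.20751621e-05, -3.92288160e+01,  1.88397771e+01,  4.18619111e+00,
       -4.60400741e-03, -8.42359015e-06]), 'position': array([261.28961629, 567.12418019, 230.21267989]), 'ee_rot': array([-0.69054011,  0.15229784,  0.6908147 ,  0.15078058]), 'contact_force': array([0.76019792, 0.42408697, 0.1837084 ]), 'wrist_torque': array([ 0.00903872,  0.00294798, -0.00997138]), 'gripper_width': 85.24271005869075}Traceback (most recent call last):
  File "<stdin>", line 4, in <module>
  File "h.py", line 8, in pts
    return im,d,c@R.T+np.array(ci['eye'])
                ~^~~~
ValueError: matmul: Input operand 1 has a mismatch in its core dimension 0, with gufunc signature (n?,k),(k,m?)->(n?,m?) (size 4 is different from 3)
```

Rotation is a quaternion.

```bash
sed -i "s/R=np.array(ci\['rotation'\])/R=Rot.from_quat(ci['rotation']).as_matrix()/; 1a from scipy.spatial.transform import Rotation as Rot" h.py
python3 - <<'E'
from h import *
for n in ('top','side'):
    im,d,P=pts(n); cv2.imwrite(f'pics/{n}.png',im); np.save(n+'.npy',P); print(imaging.camera_info(n),(d==0).mean())
print(imaging.camera_info('wrist'))
E
```

```text
{'vfov': 50.64338594155893, 'cx': 324.31525499324067, 'cy': 245.61068835266653, 'eye': array([ 267.47171007,   43.25363492, 1395.38157547]), 'rotation': array([ 0.7154438 , -0.6949602 ,  0.05871689, -0.04150668])} 0.003984375
{'vfov': 49.2250376422335, 'cx': 317.4589901769097, 'cy': 237.13191385141388, 'eye': array([141.62118479, 959.77313959, 948.78845004]), 'rotation': array([-0.14078423,  0.90143952, -0.40385802,  0.0669723 ])} 0.044833984375
{'vfov': 65.70646984690485, 'cx': 320.0448802160161, 'cy': 240.24484310922543, 'T_tool_cam': array([[ 1.88400289e-03, -2.83748922e-01,  9.58896762e-01,
        -1.41005216e+02],
       [ 9.99998186e-01,  2.65466017e-04, -1.88620282e-03,
        -2.14307249e-02],
       [ 2.80653512e-04,  9.58898576e-01,  2.83748907e-01,
        -7.24064768e+01],
       [ 0.00000000e+00,  0.00000000e+00,  0.00000000e+00,
         1.00000000e+00]])}
```

View pics/top.png

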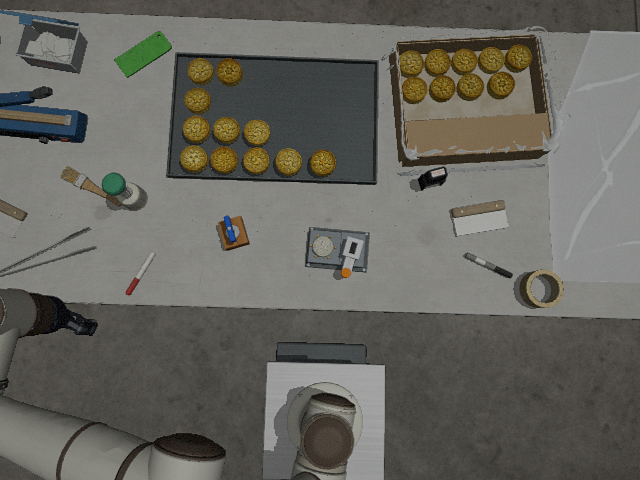

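View pics/side.png

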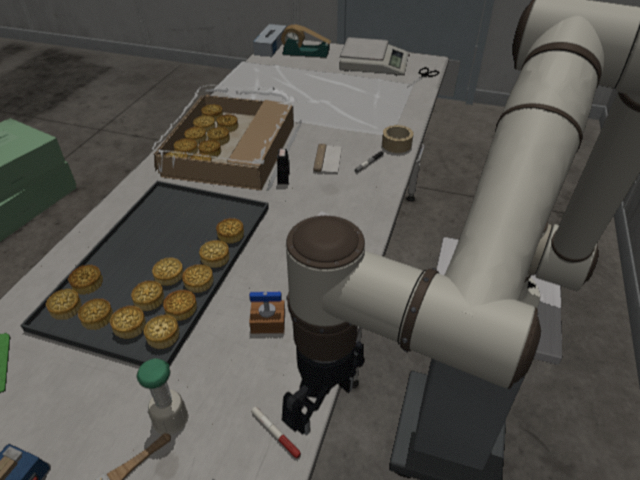

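The top view shows the key in its rest at (230,230) px and the fixture at (337,250). The arm's slot is at about (351,245), its orange end at (346,272), and the plate at (322,245). Next I'll measure these.

```bash
python3 - <<'E'
from h import *
im=cv2.imread('pics/top.png'); P=np.load('top.npy'); hsv=cv2.cvtColor(im,cv2.COLOR_BGR2HSV)
def win(u0,v0,u1,v1):
    m=np.zeros((480,640),bool); m[v0:v1,u0:u1]=1; return m
def rep(n,m):
    q=P[m]; uv=np.argwhere(m)[:,::-1]
    r=cv2.minAreaRect(q[:,:2].astype(np.float32))
    print(n,len(q),'mean',q.mean(0).round(1),'med z',np.median(q[:,2]).round(1),'rect',np.round(r[0],1),np.round(r[1],1),round(r[2],1)); 
    c=np.cov(q[:,:2].T); w,v=np.linalg.eigh(c); print('  axis deg',np.degrees(np.arctan2(v[1,1],v[0,1])).round(1), 'uv',uv.mean(0).round(1))
H,S,V=cv2.split(hsv)
blue=(abs(H.astype(int)-110)<15)&(S>120)&win(210,205,260,260); rep('key blue',blue); rep('key blue hi',blue&(P[...,2]>75))
wood=(H<25)&(S>90)&win(210,205,260,260)&(P[...,2]>30)&(P[...,2]<50); rep('rest',wood)
o=(H<20)&(S>180)&(V>150)&win(330,255,360,285); rep('orange',o)
fx=win(295,220,380,280); rep('base',fx&(P[...,2]>22)&(P[...,2]<38)); rep('arm',fx&(P[...,2]>55)&(P[...,2]<75))
rep('fixall',fx&(P[...,2]>15))
for n,b in (('key',(200,200,265,265)),('fix',(295,220,380,285))):
    c=im[b[1]:b[3],b[0]:b[2]]; cv2.imwrite(f'pics/c_{n}.png',cv2.resize(c,None,fx=6,fy=6,interpolation=cv2.INTER_CUBIC))
E
```

```text
key blue 137 mean [488.4 259.6 107. ] med z 99.2 rect [385.3 169.3] [343.3  35.2] 41.1
  axis deg -144.4 uv [229.2 228.7]
key blue hi 132 mean [488.2 258.9 109.5] med z 99.3 rect [385.4 169.1] [343.3  34.8] 41.1
  axis deg -144.6 uv [229.3 228.6]
rest 445 mean [488.6 258.5  40.8] med z 40.9 rect [491.5 261.2] [76.8 64.4] 18.7
  axis deg -172.9 uv [233.5 232.8]
orange 59 mean [389.3 -45.   58.5] med z 58.3 rect [390.1 -44.8] [21.3 18.9] 1.9
  axis deg -143.7 uv [345.6 272.3]
base 1097 mean [458.7 -14.8  31.3] med z 31.3 rect [458.5 -20.2] [151.4  91.4] 86.8
  axis deg 90.0 uv [334.3 247.4]
arm 426 mean [435.7 -57.2  61.4] med z 61.7 rect [429.5 -55.7] [ 43.9 107.3] 75.3
  axis deg 164.7 uv [350.6 254.9]
fixall 1921 mean [451.  -19.5  51.5] med z 34.8 rect [384.3 -15.8] [151.3 240.2] 86.6
  axis deg 82.8 uv [336.5 249.3]
```

View pics/c_fix.png

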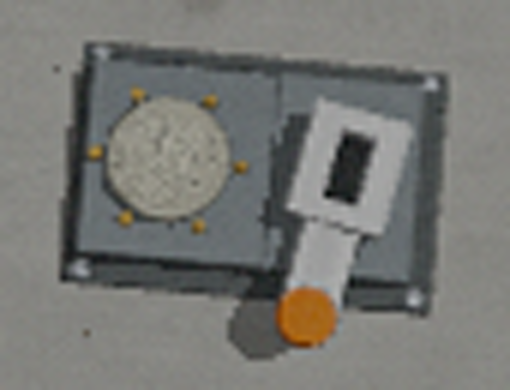

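The fixture crop shows the slot centre at crop (350,168), the orange end at (306,317) and the plate at (168,157). The arm is nearly fully open, and its slot runs along it.

```bash
cat >> h.py <<'E'
def ray(name,u,v,z):
    ci=imaging.camera_info(name); f=f_of(ci); R=Rot.from_quat(ci['rotation']).as_matrix()
    d=R@np.array([(u-ci['cx'])/f,(v-ci['cy'])/f,1]); e=np.array(ci['eye']); return e+d*(z-e[2])/d[2]
E
python3 - <<'E'
from h import *
im=cv2.imread('pics/top.png'); P=np.load('top.npy'); hsv=cv2.cvtColor(im,cv2.COLOR_BGR2HSV)
H,S,V=cv2.split(hsv)
# slot: dark within arm
m=np.zeros((480,640),np.uint8); sub=(V<80); m[238:260,345:362]=sub[238:260,345:362]
n,l,st,ce=cv2.connectedComponentsWithStats(m); print(st,ce)
k=1+np.argmin(np.hypot(*(ce[1:]-[353.3,248]).T)); uv=np.argwhere(l==k)[:,::-1]
s=ray('top',*ce[k],62.5); w=np.array([ray('top',*p,62.5)[:2] for p in uv]); ww,vv=np.linalg.eigh(np.cov(w.T))
print('slot',s,'axis',np.degrees(np.arctan2(vv[1,1],vv[0,1])), ray('top',353.3,248,62.5))
o=ray('top',345.8,272.5,62.5); print('orange',o)
p=ray('top',295+168/6,220+157/6,40); print('plate',p)
d=o-s; print('arm ang',np.degrees(np.arctan2(d[1],d[0])),np.hypot(*d[:2]))
d=p-s; print('plate ang',np.degrees(np.arctan2(d[1],d[0])),np.hypot(*d[:2]))
# base orientation by corners crop
c=[(98,52),(430,84),(415,298),(80,266)]; q=np.array([ray('top',295+a/6,220+b/6,30)[:2] for a,b in c]); print(q); 
for i,j in((1,0),(2,3)): e=q[i]-q[j]; print(np.degrees(np.arctan2(*(-e)[::-1])))
blue=(abs(H.astype(int)-110)<15)&(S>120); b=np.zeros_like(blue); b[205:260,210:260]=blue[205:260,210:260]
b&=(P[...,2]>93)&(P[...,2]<105); q=np.array([ray('top',x,y,99)[:2] for y,x in np.argwhere(b)]).astype(np.float32)
print('key',len(q),q.mean(0),cv2.minAreaRect(q)); ww,vv=np.linalg.eigh(np.cov(q.T)); print(np.degrees(np.arctan2(vv[1,1],vv[0,1])))
r=(H<25)&(S>90)&(P[...,2]>36)&(P[...,2]<46); r[:205]=0;r[262:]=0;r[:,:210]=0;r[:,260:]=0
print('rest',cv2.minAreaRect(P[r][:,:2].astype(np.float32)))
s=readout.read_state(); R=Rot.from_quat(s['ee_rot']); print(R.as_matrix().round(3), s['joints'])
E
```

```text
[[     0      0    640    480 307134]
 [   345    239      1      3      3]
 [   349    242      8     12     61]
 [   355    259      2      1      2]] [[319.49293794 239.49826786]
 [345.         240.        ]
 [352.62295082 247.55737705]
 [355.5        259.        ]]
slot [455.428908   -62.03990972  62.5       ] axis 164.74520640293915 [454.29711646 -63.86452859  62.5       ]
orange [388.44747076 -45.29611061  62.5       ]
plate [459.92212138  16.33065459  40.        ]
arm ang 165.96501262686272 69.04250678818158
plate ang 86.71865777901154 78.49926316714574
[[ 508.60874801   49.31833873]
 [ 498.62629325 -102.34678858]
 [ 400.55558013  -97.0685874 ]
 [ 410.53372276   54.40964486]]
86.2342777806163
86.23126898631297
key 128 [490.11868 260.6833 ] ((490.4185791015625, 260.85198974609375), (69.0901107788086, 13.58349323272705), 19.089920043945312)
-161.08764895290568
rest ((491.56793212890625, 261.2398376464844), (76.57977294921875, 64.38143157958984), 18.680635452270508)
[[-0.001 -0.419 -0.908]
 [-0.002 -0.908  0.419]
 [-1.     0.002 -0.   ]] [ 1.39761309e+00  3.85360292e-01  6.94486518e-03 -3.21528572e-04
 -1.19398893e+00 -2.58589461e-01]
```

>>> arm_command:
  increments:
    - [[0,0,9],[28,-38,-4],0]
    - [[0,0,18],[57,-76,-8],0]
    - [[0,0,27],[86,-115,-12],0]
    - [[0,0,36],[115,-153,-16],0]
    - [[0,0,43.7],[143,-191,-20],0]

```text
clock: 0.65
position: [403.6, 376.6, 210.4]
ee_rot: [0.699, 0.109, -0.699, 0.11]
contact_force: [1.1, 0.4, -0.5]
gripper_width: 85.7
```

>>> arm_command:
  increments:
    - [[0,0,1],[29,-39,-10],0]
    - [[0,0,1],[58,-78,-20],0]
    - [[0,0,1],[87,-116,-30],0]
    - [[0,0,1],[87,-116,-30],0]
    - [[0,0,1],[87,-116,-30],0]

```text
clock: 1.15
position: [491.0, 259.4, 179.8]
ee_rot: [-0.697, -0.114, 0.698, -0.115]
contact_force: [-0.2, 0.1, -0.1]
gripper_width: 85.1
```

```bash
cat >> h.py <<'E'
def wrist():
    s=readout.read_state(); im,d=imaging.get_image('wrist'); ci=imaging.camera_info('wrist'); f=f_of(ci); T=np.array(ci['T_tool_cam'])
    v,u=np.mgrid[:480,:640]; x=u-ci['cx']; y=v-ci['cy']; r=np.hypot(x,y)+1e-9; t=np.tan(r/f)
    c=np.stack([x/r*t*d,y/r*t*d,d],-1); Pt=c@T[:3,:3].T+T[:3,3]
    return s,im,d,Pt, Pt@Rot.from_quat(s['ee_rot']).as_matrix().T+s['position']
def wray(s,uv,z):
    ci=imaging.camera_info('wrist'); f=f_of(ci); T=np.array(ci['T_tool_cam']); uv=np.atleast_2d(uv).astype(float)-[ci['cx'],ci['cy']]
    r=np.hypot(*uv.T)+1e-9; a=r/f; c=np.stack([uv[:,0]/r*np.sin(a),uv[:,1]/r*np.sin(a),np.cos(a)],-1)
    R=Rot.from_quat(s['ee_rot']).as_matrix(); D=c@T[:3,:3].T@R.T; o=R@T[:3,3]+s['position']
    return o+D*((z-o[2])/D[:,2])[:,None]
E
python3 - <<'E'
from h import *
s,im,d,Pt,P=wrist(); cv2.imwrite('pics/w1.png',im); np.save('w1.npy',P)
hsv=cv2.cvtColor(im,cv2.COLOR_BGR2HSV); H,S,V=cv2.split(hsv)
b=(abs(H.astype(int)-110)<15)&(S>120)&(P[...,2]>95)&(P[...,2]<104)
print(s['position'],s['ee_rot'],b.sum())
q=wray(s,np.argwhere(b)[:,::-1],99).astype(np.float32); print(cv2.minAreaRect(q),q.mean(0))
R=Rot.from_quat(s['ee_rot']).as_matrix(); print(R.round(3)); print('intool',R.T@(np.r_[cv2.minAreaRect(q[:,:2])[0],99]-s['position']))
E
```

```text
[491.02831417 259.39126384 179.80519618] [-0.6974737  -0.11352211  0.69811426 -0.11523732] 1977Traceback (most recent call last):
  File "<stdin>", line 6, in <module>
cv2.error: OpenCV(4.12.0) /io/opencv/modules/imgproc/src/convhull.cpp:143: error: (-215:Assertion failed) total >= 0 && (depth == CV_32F || depth == CV_32S) in function 'convexHull'
```

View pics/w1.png

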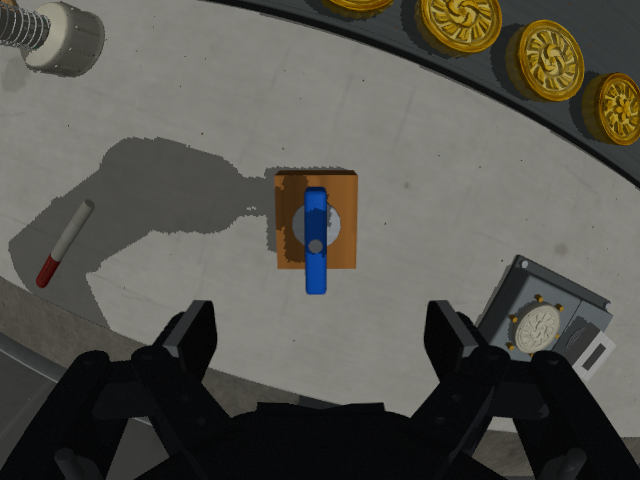

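The wrist view shows the blue handle at u≈316, v 187–294, square to the jaws. Shadow on the left half of the rest is the only complication.

```bash
python3 - <<'E'
from h import *
s=readout.read_state(); im=cv2.imread('pics/w1.png'); P=np.load('w1.npy')
hsv=cv2.cvtColor(im,cv2.COLOR_BGR2HSV); H,S,V=cv2.split(hsv)
b=(abs(H.astype(int)-110)<15)&(S>120)&(P[...,2]>94)&(P[...,2]<105)
q=wray(s,np.argwhere(b)[:,::-1],99).astype(np.float32)[:,:2].copy(); r=cv2.minAreaRect(q); print(b.sum(),np.median(P[b][:,2]),r,q.mean(0))
R=Rot.from_quat(s['ee_rot']).as_matrix(); print(R.round(3)); print('intool',R.T@(np.r_[r[0],99]-s['position']))
print(P[b][:,:2].mean(0))
E
```

```text
2034 97.02711389084918 ((493.81695556640625, 264.7243957519531), (68.38004302978516, 13.416358947753906), 18.9410343170166) [495.88852 265.42474]
[[ 0.     0.321 -0.947]
 [-0.002 -0.947 -0.321]
 [-1.     0.002  0.   ]]
intool [81.25492691 -3.16558097 -4.3307082 ]
[495.70986157 264.13425619]
```

>>> arm_command:
  increments:
    - [[0,0,0.2],[1,3.4,-30],0]
    - [[0,0,0.2],[1,3.4,-60],0]
    - [[0,0,0.2],[1,3.4,-90],0]
    - [[0,0,0.2],[1,3.4,-111],0]
    - [[0,0,0.2],[1,3.4,-111],0.3]

```text
clock: 1.7
position: [489.3, 264.1, 66.7]
ee_rot: [-0.695, -0.115, 0.699, -0.119]
contact_force: [-0.9, 0.1, -0.1]
gripper_width: 73.1
```

>>> arm_command:
  increments:
    - [[0,0,0],[0,0,0],0.5]
    - [[0,0,0],[0,0,0],0.6]
    - [[0,0,0],[0,0,0],0.66]
    - [[0,0,0],[0,0,0],0.7]
    - [[0,0,0],[0,0,0],0.72]

```text
clock: 2.2
position: [489.7, 264.3, 67.4]
ee_rot: [-0.696, -0.116, 0.699, -0.118]
contact_force: [0.0, -0.4, -0.4]
gripper_width: 23.5
```

```bash
python3 - <<'E'
from h import *
s,im,d,Pt,P=wrist(); cv2.imwrite('pics/w2.png',im); np.save('w2.npy',Pt)
print(s['position'],s['contact_force'],s['wrist_torque'],s['gripper_width'])
E
```

```text
[489.65085972 264.29192126  67.41983855] [ 0.03519809 -0.35255251 -0.35929518] [ 0.02903538 -0.0187779   0.03164572] 23.53759852360264
```

View pics/w2.png

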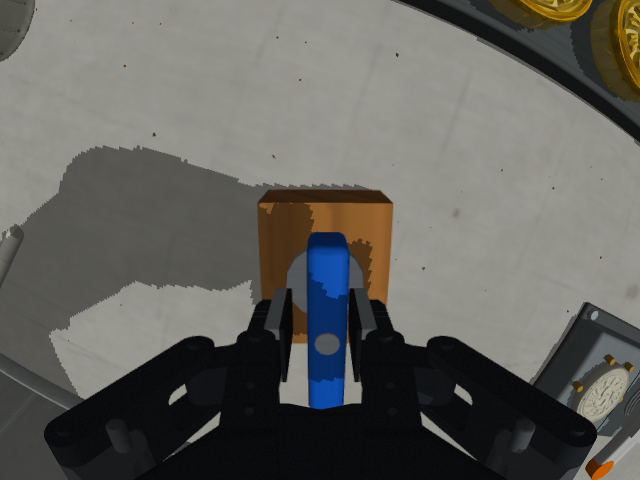

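The handle centre is at u≈327 and the gap centre at u≈320.5, so the key sits about 2.4 mm along +tool y. I'll correct for that and close.

>>> arm_command:
  increments:
    - [[0,0,0],[0.8,-2.3,1.5],0.72]
    - [[0,0,0],[0.8,-2.3,1.5],0.74]
    - [[0,0,0],[0.8,-2.3,1.5],0.78]
    - [[0,0,0],[0.8,-2.3,1.5],0.8]
    - [[0,0,0],[0.8,-2.3,1.5],0.82]

```text
clock: 2.75
position: [490.3, 261.9, 68.6]
ee_rot: [-0.696, -0.115, 0.699, -0.119]
contact_force: [-0.1, -0.2, -0.6]
gripper_width: 15.2
```

>>> arm_command:
  increments:
    - [[0,0,0],[0,0,0],0.86]
    - [[0,0,0],[0,0,0],0.9]
    - [[0,0,0],[0,0,0],1]
    - [[0,0,0],[0,0,0],1]
    - [[0,0,0],[0,0,0],1]

```text
clock: 3.25
position: [490.4, 262.0, 68.7]
ee_rot: [-0.696, -0.115, 0.699, -0.119]
contact_force: [-0.5, 0.2, 1.1]
gripper_width: 13.2
```

>>> arm_command:
  increments:
    - [[0,0,0],[0,0,6],1]
    - [[0,0,0],[0,0,14],1]
    - [[0,0,0],[0,0,24],1]
    - [[0,0,0],[0,0,36],1]
    - [[0,0,0],[0,0,48],1]

```text
clock: 3.75
position: [490.5, 262.0, 118.1]
ee_rot: [-0.696, -0.116, 0.699, -0.118]
contact_force: [-0.3, -0.3, -2.1]
gripper_width: 13.1
```

>>> arm_command:
  increments:
    - [[0,0,0],[0,0,15],1]
    - [[0,0,0],[0,0,30],1]
    - [[0,0,0],[0,0,42],1]
    - [[0,0,0],[0,0,48],1]
    - [[0,0,0],[0,0,48],1]

```text
clock: 4.25
position: [490.8, 262.3, 167.2]
ee_rot: [-0.697, -0.116, 0.698, -0.118]
contact_force: [-0.1, 0.3, -3.0]
gripper_width: 13.3
```

```bash
python3 - <<'E'
from h import *
s=readout.read_state(); R=Rot.from_quat(s['ee_rot']).as_matrix(); print(s['position'],R.round(4),s['contact_force'],s['wrist_torque'],s['gripper_width'],s['joints'])
E
```

```text
[490.80627589 262.3193696  167.20220879] [[-0.0016  0.3263 -0.9453]
 [-0.003  -0.9452 -0.3263]
 [-1.      0.0023  0.0025]] [-0.0688874   0.34148342 -2.97240471] [ 0.00747803  0.00972088 -0.01891329] 13.306995929240744 [ 0.78265423  0.32603225 -0.25353332  0.00121343 -0.99450618  1.11990809]
```

>>> arm_command:
  increments:
    - [[0,0,-4],[-14,-43,0],1]
    - [[0,0,-11],[-28,-86,0],1]
    - [[0,0,-18],[-42,-129,0],1]
    - [[0,0,-25],[-56,-172,0],1]
    - [[0,0,-30],[-70,-215,0],1]

```text
clock: 4.75
position: [419.4, 45.6, 166.6]
ee_rot: [-0.702, 0.07, 0.705, 0.068]
contact_force: [1.4, -0.4, -1.5]
gripper_width: 13.3
```

>>> arm_command:
  increments:
    - [[0,0,-3.5],[-14,-43,0],1]
    - [[0,0,-3.5],[-25,-75,0],1]
    - [[0,0,-3.5],[-31,-92,0],1]
    - [[0,0,-3.5],[-31,-92,0],1]
    - [[0,0,-3.5],[-31,-92,0],1]

```text
clock: 5.25
position: [388.3, -46.5, 166.4]
ee_rot: [-0.7, 0.091, 0.703, 0.09]
contact_force: [-0.1, 0.5, -2.1]
gripper_width: 13.1
```

```bash
python3 - <<'E'
from h import *
s,im,d,Pt,P=wrist(); cv2.imwrite('pics/w3.png',im); np.savez('w3.npz',Pt=Pt,P=P,pos=s['position'],rot=s['ee_rot'])
print(s['position'],s['contact_force'],s['wrist_torque'],Rot.from_quat(s['ee_rot']).as_matrix().round(4))
E
```

```text
[388.34390488 -46.50750963 166.38247311] [-0.11353596  0.4750662  -2.12710691] [-0.03036481 -0.0369147  -0.01795475] [[-0.0045 -0.254  -0.9672]
 [-0.0021 -0.9672  0.254 ]
 [-1.      0.0031  0.0039]]
```

View pics/w3.png

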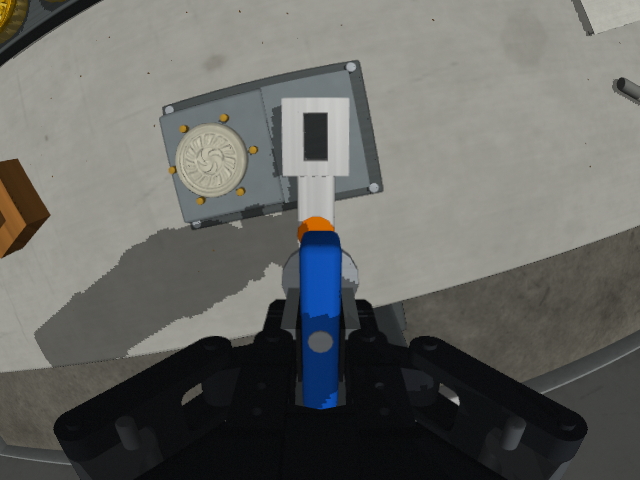

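The held key shows its handle dot at (320,342). The slot is at u 303–328, v 112–160, nearly parallel to the handle.

```bash
python3 - <<'E'
from h import *
D=np.load('w3.npz'); im=cv2.imread('pics/w3.png'); s=dict(position=D['pos'],ee_rot=D['rot']); R=Rot.from_quat(s['ee_rot']).as_matrix()
V=im.max(2); m=np.zeros((480,640),np.uint8); m[100:172,290:340]=(V<110)[100:172,290:340]
n,l,st,ce=cv2.connectedComponentsWithStats(m); k=1+st[1:,4].argmax(); print(st[k],ce[k])
q=wray(s,np.argwhere(l==k)[:,::-1],62.5).astype(np.float32)[:,:2].copy(); r=cv2.minAreaRect(q)
w,v=np.linalg.eigh(np.cov(q.T)); print('slot',r,q.mean(0),'axis',np.degrees(np.arctan2(v[1,1],v[0,1])))
print('slot in tool',R.T@(np.r_[q.mean(0),62.5]-s['position']))
# arm body white block
m=np.zeros((480,640),np.uint8); m[90:185,270:360]=(V>150)[90:185,270:360]; m[:]=cv2.morphologyEx(m,cv2.MORPH_CLOSE,np.ones((3,3)))
z=D['P'][...,2]; print('depth z arm top',np.median(z[120:150,285:298]),'handle top',np.median(z[320:360,310:315]))
hz=s['position'][2]+30.3
for uv in ((320,342),(320.5,300),(320.5,240)): p=wray(s,[uv],hz)[0]; print(uv,p,'tool',R.T@(p-s['position']))
for uv,nm in(((316,225),'orange'),((169.5,110.5),'scr'),((351,66.5),'scr'),((375,188),'scr'),((197,226),'scr'),((211,158),'plate')): print(nm,wray(s,[uv],{'orange':62.5,'plate':38}.get(nm,32))[0])
hsv=cv2.cvtColor(im,cv2.COLOR_BGR2HSV); b=(abs(hsv[...,0].astype(int)-110)<15)&(hsv[...,1]>120); b[:,:290]=0;b[:,350:]=0
for v in (245,260,280,300,320,360,380): 
    u=np.where(b[v])[0]; p=wray(s,[[u.min(),v],[u.max()+1,v]],hz); print(v,u.min(),u.max(),((p-s['position'])@R).round(2)[:,1:].tolist())
E
```

```text
[ 303  113   25   48 1144] [315.35664336 136.5777972 ]
slot ((456.9183349609375, -61.056976318359375), (15.523249626159668, 31.061378479003906), 75.378662109375) [456.8093  -61.22306] axis 166.11316277870867
slot in tool [103.60169784  -3.4856046  -70.35740301]
depth z arm top 60.96421680284964 handle top 195.3620290245958
(320, 342) [391.27845442 -46.94605728 196.68247311] tool [-30.31200079  -0.2261375   -2.83290924]
(320.5, 300) [407.08775275 -51.27393208 196.68247311] tool [-30.37462363  -0.05625368 -19.22289496]
(320.5, 240) [427.00791068 -56.50302878 196.68247311] tool [-30.45399161  -0.05898803 -39.8177933 ]
orange [399.17662356 -46.38006885  62.5       ]
scr [508.99110139  41.19942948  32.        ]
scr [500.88634631 -99.25927887  32.        ]
scr [408.30238588 -94.37614093  32.        ]
scr [415.42198681  47.34367717  32.        ]
plate [462.92909113  17.43661358  38.        ]
245 301 339 [[-6.14, -38.2], [6.02, -38.19]]
260 300 341 [[-6.53, -33.23], [6.73, -33.22]]
280 300 340 [[-6.66, -26.38], [6.55, -26.37]]
300 300 341 [[-6.8, -19.21], [7.02, -19.19]]
320 301 339 [[-6.63, -11.65], [6.53, -11.64]]
360 302 338 [[-6.66, 4.94], [6.56, 4.96]]
380 302 338 [[-6.89, 14.2], [6.79, 14.22]]
```

>>> arm_command:
  increments:
    - [[0,0,0.7],[22,-5,0],1]
    - [[0,0,0.7],[44,-10,-5],1]
    - [[0,0,0.7],[65.5,-13.9,-15],1]
    - [[0,0,0.7],[65.5,-13.9,-30],1]
    - [[0,0,0.7],[65.5,-13.9,-36],1]

```text
clock: 5.8
position: [454.0, -59.2, 128.6]
ee_rot: [-0.699, 0.087, 0.705, 0.084]
contact_force: [-0.9, -0.5, -2.5]
gripper_width: 13.1
```

>>> arm_command:
  increments:
    - [[0,0,0],[0,0,0],1]
    - [[0,0,0],[0,0,0],1]
    - [[0,0,0],[0,0,0],1]
    - [[0,0,0],[0,0,0],1]
    - [[0,0,0],[0,0,0],1]

```text
clock: 6.3
position: [454.1, -59.1, 129.1]
ee_rot: [-0.7, 0.087, 0.704, 0.085]
contact_force: [-0.7, -0.3, -2.4]
gripper_width: 13.2
```

```bash
cat > st.py <<'E'
from h import *
s=readout.read_state(); R=Rot.from_quat(s['ee_rot']).as_matrix(); k=R@[1,-.0023,-.0025]
print('pos',s['position'].round(2),'F',s['contact_force'].round(2),'M',s['wrist_torque'].round(3),'handle',np.degrees(np.arctan2(-R[1,2],-R[0,2])).round(2),'tiltx,y deg',np.degrees(k[:2]).round(2),'tip',(s['position'][2]-62.7).round(1),'w',s['gripper_width'].round(1),'j6',s['joints'][5].round(2))
E
python3 st.py
```

```text
Traceback (most recent call last):
  File "st.py", line 3, in <module>
    print('pos',s['position'].round(2),'F',s['contact_force'].round(2),'M',s['wrist_torque'].round(3),'handle',np.degrees(np.arctan2(-R[1,2],-R[0,2])).round(2),'tiltx,y deg',np.degrees(k[:2]).round(2),'tip',(s['position'][2]-62.7).round(1),'w',s['gripper_width'].round(1),'j6',s['joints'][5].round(2))
                                                                                                                                                                                                                                                    ^^^^^^^^^^^^^^^^^^^^^^^^
AttributeError: 'float' object has no attribute 'round'
```

```bash
sed -i "s/s\['gripper_width'\].round(1)/round(float(s['gripper_width']),1)/" st.py; python3 st.py
```

```text
pos [454.11 -59.1  129.15] F [-0.73 -0.33 -2.43] M [ 0.003 -0.031  0.002] handle -13.91 tiltx,y deg [-0.22 -0.03] tip 66.4 w 13.2 j6 1.1
```

>>> arm_command:
  increments:
    - [[0,0,0],[-0.2,-1.3,0],1]
    - [[0,0,0],[-0.2,-1.3,-1],1]
    - [[0,0,0],[-0.2,-1.3,-2],1]
    - [[0,0,0],[-0.2,-1.3,-2],1]
    - [[0,0,0],[-0.2,-1.3,-2],1]

```text
clock: 6.8
position: [453.9, -60.5, 127.1]
ee_rot: [-0.7, 0.087, 0.704, 0.085]
contact_force: [0.3, -0.6, -2.0]
gripper_width: 13.2
```

```bash
python3 st.py
```

```text
pos [453.89 -60.45 127.08] F [ 0.26 -0.64 -2.01] M [0.034 0.044 0.041] handle -13.91 tiltx,y deg [-0.23 -0.04] tip 64.4 w 13.2 j6 1.1
```

>>> arm_command:
  increments:
    - [[0,-0.2,0],[0,0,-1],1]
    - [[0,-0.2,0],[0,0,-2],1]
    - [[0,-0.2,0],[0,0,-3],1]
    - [[0,-0.2,0],[0,0,-4],1]
    - [[0,-0.2,0],[0,0,-5],1]

```text
clock: 7.3
position: [453.9, -60.4, 122.0]
ee_rot: [-0.701, 0.087, 0.703, 0.085]
contact_force: [0.1, -0.4, -2.5]
gripper_width: 13.0
```

```bash
python3 st.py
```

```text
pos [453.87 -60.42 121.97] F [ 0.14 -0.44 -2.48] M [ 0.048  0.031 -0.027] handle -13.91 tiltx,y deg [-0.03 -0.04] tip 59.3 w 13.0 j6 1.1
```

No force at tip 59, so it's probably entering the slot. I'll continue gently.

>>> arm_command:
  increments:
    - [[0,0,0],[0,0,-1.2],1]
    - [[0,0,0],[0,0,-2.4],1]
    - [[0,0,0],[0,0,-3.6],1]
    - [[0,0,0],[0,0,-4.8],1]
    - [[0,0,0],[0,0,-6],1]

```text
clock: 7.8
position: [453.9, -60.4, 115.9]
ee_rot: [-0.701, 0.087, 0.703, 0.085]
contact_force: [-0.1, 0.1, -2.3]
gripper_width: 12.9
```

```bash
python3 st.py
```

```text
pos [453.91 -60.42 115.88] F [-0.08  0.12 -2.31] M [-0.029 -0.022 -0.025] handle -13.91 tiltx,y deg [-0.03 -0.04] tip 53.2 w 12.9 j6 1.1
```

It's in the slot with no force. I'll carry on down; home is at about TCP z 91.

>>> arm_command:
  increments:
    - [[0,0,0],[0,0,-2],1]
    - [[0,0,0],[0,0,-4],1]
    - [[0,0,0],[0,0,-6],1]
    - [[0,0,0],[0,0,-8],1]
    - [[0,0,0],[0,0,-10],1]

```text
clock: 8.3
position: [453.9, -60.4, 105.7]
ee_rot: [-0.701, 0.087, 0.703, 0.085]
contact_force: [-0.2, -0.6, -3.0]
gripper_width: 13.2
```

```bash
python3 st.py
```

```text
pos [453.89 -60.43 105.7 ] F [-0.19 -0.61 -2.98] M [-0.01  -0.05   0.026] handle -13.91 tiltx,y deg [-0.03 -0.04] tip 43.0 w 13.2 j6 1.1
```

>>> arm_command:
  increments:
    - [[0,0,0],[0,0,-2],1]
    - [[0,0,0],[0,0,-4],1]
    - [[0,0,0],[0,0,-6],1]
    - [[0,0,0],[0,0,-8],1]
    - [[0,0,0],[0,0,-10],1]

```text
clock: 8.8
position: [453.9, -60.4, 95.5]
ee_rot: [-0.701, 0.087, 0.703, 0.085]
contact_force: [0.2, 0.0, -1.3]
gripper_width: 13.3
```

>>> arm_command:
  increments:
    - [[0,0,0],[0,0,-1],1]
    - [[0,0,0],[0,0,-2],1]
    - [[0,0,0],[0,0,-3],1]
    - [[0,0,0],[0,0,-4],1]
    - [[0,0,0],[0,0,-4.5],1]

```text
clock: 9.3
position: [454.0, -60.5, 91.2]
ee_rot: [-0.701, 0.087, 0.703, 0.085]
contact_force: [-1.1, 1.4, 2.0]
gripper_width: 13.0
```

```bash
python3 st.py
```

```text
pos [453.99 -60.45  91.18] F [-1.05  1.39  2.04] M [0.178 0.276 0.005] handle -13.9 tiltx,y deg [-0.03 -0.05] tip 28.5 w 13.0 j6 1.1
```

>>> arm_command:
  increments:
    - [[0,0,0],[-0.2,0.2,0.5],1]
    - [[0,0,0],[-0.3,0.4,0.5],1]
    - [[0,0,0],[-0.3,0.4,0.5],1]
    - [[0,0,0],[-0.3,0.4,0.5],1]
    - [[0,0,0],[-0.3,0.4,0.5],1]

```text
clock: 9.8
position: [453.7, -60.0, 91.6]
ee_rot: [-0.701, 0.087, 0.703, 0.085]
contact_force: [0.0, -1.1, -3.0]
gripper_width: 13.0
```

```bash
python3 st.py
```

```text
pos [453.67 -60.04  91.63] F [ 0.01 -1.15 -3.01] M [ 0.036  0.058 -0.017] handle -13.9 tiltx,y deg [-0.03 -0.04] tip 28.9 w 13.0 j6 1.1
```

Home was confirmed by the contact at z≈91.3, and the key is free again. Now I'll turn clockwise, moving the TCP round the socket axis.

>>> arm_command:
  increments:
    - [[0,0,-2.5],[0,0.1,-0.2],1]
    - [[0,0,-5],[0,0.2,-0.2],1]
    - [[0,0,-7.5],[0.1,0.3,-0.2],1]
    - [[0,0,-10],[0.15,0.45,-0.2],1]
    - [[0,0,-12],[0.2,0.55,-0.2],1]

```text
clock: 10.3
position: [453.4, -59.8, 91.4]
ee_rot: [-0.687, 0.16, 0.691, 0.158]
contact_force: [-0.5, -1.0, -1.2]
gripper_width: 13.5
```

```bash
python3 st.py
```

```text
pos [453.41 -59.84  91.4 ] F [-0.51 -0.99 -1.18] M [-0.374  0.22   0.11 ] handle -25.96 tiltx,y deg [-0.11 -0.08] tip 28.7 w 13.5 j6 0.89
```

>>> arm_command:
  increments:
    - [[0,0,-1],[-0.2,-0.3,0],1]
    - [[0,0,-4],[-0.2,-0.25,0],1]
    - [[0,0,-7],[-0.15,-0.2,0],1]
    - [[0,0,-10],[-0.1,-0.15,0],1]
    - [[0,0,-12],[-0.1,-0.1,0],1]

```text
clock: 10.8
position: [453.7, -59.5, 91.4]
ee_rot: [-0.667, 0.231, 0.67, 0.23]
contact_force: [0.1, 1.9, -2.8]
gripper_width: 13.1
```

```bash
python3 st.py
```

```text
pos [453.69 -59.52  91.43] F [ 0.13  1.9  -2.81] M [ 0.632 -0.066  0.166] handle -38.03 tiltx,y deg [-0.07 -0.01] tip 28.7 w 13.1 j6 0.68
```

>>> arm_command:
  increments:
    - [[0,0,-0.5],[0.1,0.3,0],1]
    - [[0,0,-3],[0.2,0.4,0],1]
    - [[0,0,-6],[0.3,0.5,0],1]
    - [[0,0,-9],[0.4,0.5,0],1]
    - [[0,0,-12],[0.5,0.6,0],1]

```text
clock: 11.3
position: [454.2, -58.8, 91.4]
ee_rot: [-0.639, 0.3, 0.642, 0.299]
contact_force: [0.7, 1.1, -2.0]
gripper_width: 12.8
```

```bash
python3 st.py
```

```text
pos [454.19 -58.84  91.41] F [ 0.71  1.12 -2.04] M [0.251 0.025 0.126] handle -50.11 tiltx,y deg [-0.07  0.01] tip 28.7 w 12.8 j6 0.47
```

>>> arm_command:
  increments:
    - [[0,0,-1.5],[0.1,0.15,0],1]
    - [[0,0,-4.5],[0.2,0.25,0],1]
    - [[0,0,-7.5],[0.35,0.35,0],1]
    - [[0,0,-10.5],[0.45,0.4,0],1]
    - [[0,0,-13.5],[0.55,0.4,0],1]

```text
clock: 11.8
position: [454.9, -58.4, 91.4]
ee_rot: [-0.599, 0.373, 0.602, 0.373]
contact_force: [-0.6, 0.6, -1.9]
gripper_width: 13.2
```

```bash
python3 st.py
```

```text
pos [454.9  -58.35  91.42] F [-0.63  0.58 -1.93] M [ 0.302 -0.004  0.171] handle -63.69 tiltx,y deg [-0.04  0.03] tip 28.7 w 13.2 j6 0.24
```

Forces are still low. Next step takes it to about −77°.

>>> arm_command:
  increments:
    - [[0,0,-1.5],[0.1,0.1,0],1]
    - [[0,0,-4.5],[0.2,0.15,0],1]
    - [[0,0,-7.5],[0.3,0.2,0],1]
    - [[0,0,-10.5],[0.4,0.25,0],1]
    - [[0,0,-13.5],[0.45,0.3,0],1]

```text
clock: 12.3
position: [455.6, -58.0, 91.4]
ee_rot: [-0.551, 0.441, 0.554, 0.442]
contact_force: [0.6, -0.4, -3.4]
gripper_width: 12.9
```

```bash
python3 st.py
```

```text
pos [455.59 -57.99  91.44] F [ 0.58 -0.4  -3.41] M [ 0.127 -0.103  0.11 ] handle -77.28 tiltx,y deg [0.   0.04] tip 28.7 w 12.9 j6 -0.0
```

>>> arm_command:
  increments:
    - [[0,0,-2.5],[0.1,0,0],1]
    - [[0,0,-5],[0.2,0,0],1]
    - [[0,0,-7.5],[0.3,0.05,0],1]
    - [[0,0,-10],[0.4,0.1,0],1]
    - [[0,0,-12],[0.45,0.1,0],1]

```text
clock: 12.8
position: [456.3, -57.8, 91.4]
ee_rot: [-0.502, 0.497, 0.504, 0.497]
contact_force: [0.4, 0.5, -2.7]
gripper_width: 13.4
```

```bash
python3 st.py
```

```text
pos [456.32 -57.83  91.43] F [ 0.36  0.47 -2.65] M [ 0.12  -0.149  0.092] handle -89.32 tiltx,y deg [0.04 0.05] tip 28.7 w 13.4 j6 -0.21
```

>>> arm_command:
  increments:
    - [[0,0,-0.8],[0,0,0],1]
    - [[0,0,-1.6],[0.1,0,0],1]
    - [[0,0,-2.4],[0.1,0,0],1]
    - [[0,0,-3.2],[0.15,0,0],1]
    - [[0,0,-4],[0.2,0,0],1]

```text
clock: 13.3
position: [456.6, -57.8, 91.4]
ee_rot: [-0.484, 0.514, 0.486, 0.515]
contact_force: [0.9, 0.0, -2.3]
gripper_width: 13.3
```

```bash
python3 st.py
```

```text
pos [456.58 -57.83  91.41] F [ 0.92  0.02 -2.28] M [ 0.094 -0.122  0.132] handle -93.38 tiltx,y deg [0.05 0.04] tip 28.7 w 13.3 j6 -0.28
```

>>> arm_command:
  increments:
    - [[0,0,-0.6],[0,0,0],1]
    - [[0,0,-1.2],[0,0,0],1]
    - [[0,0,-1.8],[0,0,0],1]
    - [[0,0,-2.4],[0,0,0],1]
    - [[0,0,-2.5],[0,0,0],1]

```text
clock: 13.8
position: [456.7, -57.8, 91.4]
ee_rot: [-0.473, 0.524, 0.475, 0.526]
contact_force: [1.3, 0.3, -2.2]
gripper_width: 13.2
```

```bash
python3 st.py
```

```text
pos [456.69 -57.82  91.43] F [ 1.26  0.27 -2.16] M [-0.022 -0.244  0.127] handle -95.9 tiltx,y deg [0.07 0.04] tip 28.7 w 13.2 j6 -0.33
```

>>> arm_command:
  increments:
    - [[0,0,-0.4],[0.1,0,0],1]
    - [[0,0,-0.8],[0.1,0,0],1]
    - [[0,0,-1.2],[0.1,0,0],1]
    - [[0,0,-1.5],[0.1,0,0],1]
    - [[0,0,-1.5],[0.1,0,0],1]

```text
clock: 14.3
position: [456.8, -57.8, 91.4]
ee_rot: [-0.466, 0.531, 0.468, 0.532]
contact_force: [0.8, 0.4, -3.1]
gripper_width: 12.9
```

```bash
python3 st.py; python3 - <<'E'
from h import *
im,d,P=pts('top'); cv2.imwrite('pics/c4.png',cv2.resize(im[215:285,290:385],None,fx=6,fy=6,interpolation=cv2.INTER_CUBIC))
s,im,d,Pt,P=wrist(); cv2.imwrite('pics/w4.png',im)
E
```

```text
pos [456.82 -57.83  91.43] F [ 0.8   0.37 -3.1 ] M [ 0.079 -0.162  0.099] handle -97.41 tiltx,y deg [0.07 0.04] tip 28.7 w 12.9 j6 -0.35
```

View pics/w4.png

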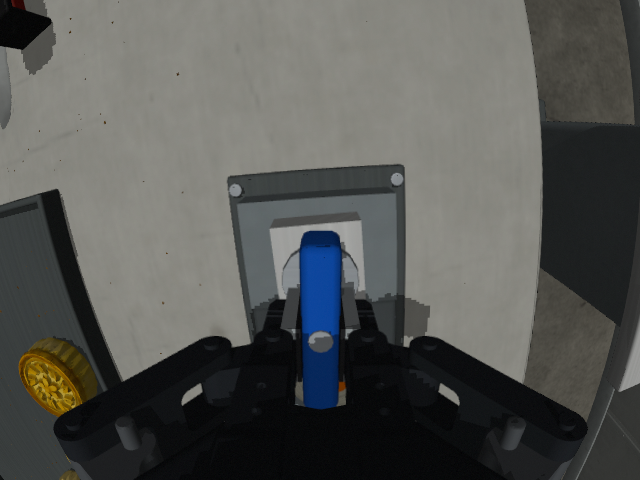

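The wrist view shows the arm's back edge, (271,226) to (360,213), tilted about 8° to the key. The base edge is tilted about 4°, and the orange end shows to the right of the handle. So the arm trails the key by the play and isn't at its stop yet. I'll continue slowly.

>>> arm_command:
  increments:
    - [[0,0,-0.4],[0.1,0,0],1]
    - [[0,0,-0.8],[0.1,0,0],1]
    - [[0,0,-1.2],[0.1,0,0],1]
    - [[0,0,-1.6],[0.1,0,0],1]
    - [[0,0,-1.6],[0.1,0,0],1]

```text
clock: 14.9
position: [456.9, -57.8, 91.4]
ee_rot: [-0.458, 0.537, 0.46, 0.538]
contact_force: [-0.5, -0.1, -3.6]
gripper_width: 12.8
```

```bash
python3 st.py
```

```text
pos [456.91 -57.84  91.43] F [-0.45 -0.05 -3.59] M [ 0.023 -0.136  0.159] handle -99.01 tiltx,y deg [0.07 0.04] tip 28.7 w 12.8 j6 -0.38
```

>>> arm_command:
  increments:
    - [[0,0,-0.4],[0,0,0],1]
    - [[0,0,-0.8],[0,0,0],1]
    - [[0,0,-1.2],[0,0,0],1]
    - [[0,0,-1.6],[0,0,0],1]
    - [[0,0,-1.6],[0,0,0],1]

```text
clock: 15.4
position: [456.9, -57.8, 91.4]
ee_rot: [-0.451, 0.543, 0.453, 0.545]
contact_force: [-0.2, -0.5, -2.7]
gripper_width: 13.4
```

```bash
python3 st.py
```

```text
pos [456.94 -57.84  91.42] F [-0.16 -0.55 -2.72] M [ 0.034 -0.226  0.422] handle -100.58 tiltx,y deg [0.07 0.03] tip 28.7 w 13.4 j6 -0.41
```

The torque jumped to 0.42 N·m, so that's the stop. I'll back off through the play so the handle lines up with the arm.

>>> arm_command:
  increments:
    - [[0,0,1.2],[0,0,0],1]
    - [[0,0,2.4],[0,0,0],1]
    - [[0,0,3.6],[0,0,0],1]
    - [[0,0,4.8],[0,0,0],1]
    - [[0,0,5.8],[0,0,0],1]

```text
clock: 15.9
position: [456.8, -57.9, 91.4]
ee_rot: [-0.478, 0.52, 0.48, 0.521]
contact_force: [-1.0, -0.1, -2.2]
gripper_width: 13.4
```

```bash
python3 st.py;  python3 - <<'E'
from h import *
s,im,d,Pt,P=wrist(); cv2.imwrite('pics/w5.png',im)
E
```

```text
pos [456.82 -57.87  91.44] F [-0.98 -0.08 -2.16] M [-0.036 -0.027  0.012] handle -94.71 tiltx,y deg [0.06 0.04] tip 28.7 w 13.4 j6 -0.3
```

View pics/w5.png

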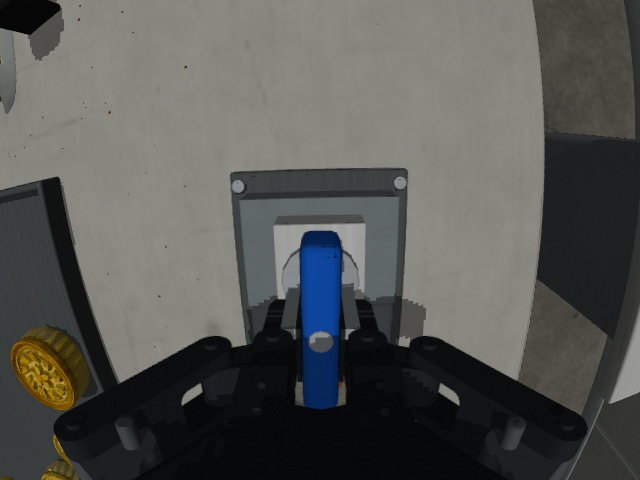

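The torque is zero, and the arm's back edge and the base edge are now square to the handle. I'll seat the key lightly, then open and withdraw upwards.

>>> arm_command:
  increments:
    - [[0,0,0.5],[0,0,-0.3],1]
    - [[0,0,0.5],[0,0,-0.6],1]
    - [[0,0,0.5],[0,0,-0.8],1]
    - [[0,0,0.5],[0,0,-0.5],1]
    - [[0,0,0.5],[0,0,-0.2],1]

```text
clock: 16.45
position: [456.9, -57.9, 91.3]
ee_rot: [-0.48, 0.517, 0.482, 0.519]
contact_force: [0.9, -0.1, -1.8]
gripper_width: 13.3
```

```bash
python3 st.py
```

```text
pos [456.92 -57.86  91.26] F [ 0.89 -0.12 -1.8 ] M [-0.075 -0.008 -0.005] handle -94.2 tiltx,y deg [0.08 0.04] tip 28.6 w 13.3 j6 -0.3
```

>>> arm_command:
  increments:
    - [[0,0,0],[0,0,0],0.8]
    - [[0,0,0],[0,0,0],0.7]
    - [[0,0,0],[0,0,0],0.5]
    - [[0,0,0],[0,0,0],0.3]
    - [[0,0,0],[0,0,0],0.3]

```text
clock: 16.95
position: [457.0, -57.9, 91.3]
ee_rot: [-0.48, 0.517, 0.482, 0.519]
contact_force: [-0.2, 0.1, 0.3]
gripper_width: 59.7
```

```bash
python3 st.py
```

```text
pos [456.99 -57.86  91.28] F [-0.16  0.11  0.29] M [-0.027 -0.02  -0.026] handle -94.2 tiltx,y deg [0.09 0.04] tip 28.6 w 59.7 j6 -0.3
```

>>> arm_command:
  increments:
    - [[0,0,0],[0,0,6],0.2]
    - [[0,0,0],[0,0,20],0.1]
    - [[0,0,0],[0,0,45],0.1]
    - [[0,0,0],[0,0,75],0.1]
    - [[0,0,0],[0,0,105],0.1]

```text
clock: 17.45
position: [456.7, -57.9, 197.7]
ee_rot: [-0.48, 0.517, 0.482, 0.519]
contact_force: [0.8, 0.2, 0.5]
gripper_width: 76.7
```

>>> arm_command:
  increments:
    - [[0,0,0],[-10,20,20],0.1]
    - [[0,0,0],[-20,60,30],0.1]
    - [[0,0,0],[-40,100,30],0.1]
    - [[0,0,0],[-50,140,30],0.1]
    - [[0,0,0],[-50,180,30],0.1]

```text
clock: 17.95
position: [405.3, 123.1, 228.7]
ee_rot: [-0.48, 0.517, 0.483, 0.519]
contact_force: [0.5, 0.5, -0.2]
gripper_width: 76.8
```

```bash
python3 st.py; python3 - <<'E'
from h import *
im,d,P=pts('top'); cv2.imwrite('pics/c6.png',cv2.resize(im[210:290,260:390],None,fx=6,fy=6,interpolation=cv2.INTER_CUBIC))
hsv=cv2.cvtColor(im,cv2.COLOR_BGR2HSV); b=(abs(hsv[...,0].astype(int)-110)<15)&(hsv[...,1]>120)&(P[...,2]>100)&(P[...,2]<135); b[:225]=0;b[290:]=0;b[:,:310]=0;b[:,390:]=0
q=np.array([ray('top',x,y,121.5)[:2] for y,x in np.argwhere(b)],np.float32); print('key',len(q),cv2.minAreaRect(q),'z',np.median(P[b][:,2]),q.mean(0))
w,v=np.linalg.eigh(np.cov(q.T)); print(np.degrees(np.arctan2(v[1,1],v[0,1])))
o=(hsv[...,0]<20)&(hsv[...,1]>180)&(hsv[...,2]>150); o[:225]=0;o[285:]=0;o[:,:300]=0;o[:,370:]=0
q=np.array([ray('top',x,y,62.5) for y,x in np.argwhere(o)]); print('orange',len(q),q.mean(0) if len(q) else '')
E
```

```text
pos [405.3  123.12 228.75] F [ 0.48  0.52 -0.2 ] M [-0.045 -0.145 -0.018] handle -94.17 tiltx,y deg [0.15 0.1 ] tip 166.0 w 76.8 j6 -0.75
key 150 ((454.3726806640625, -60.681549072265625), (67.37957000732422, 15.132174491882324), 86.53564453125) z 121.49556908563898 [454.4361  -60.88578]
86.342305347721
orange 60 [459.11871109   6.07991999  62.5       ]
```

View pics/c6.png

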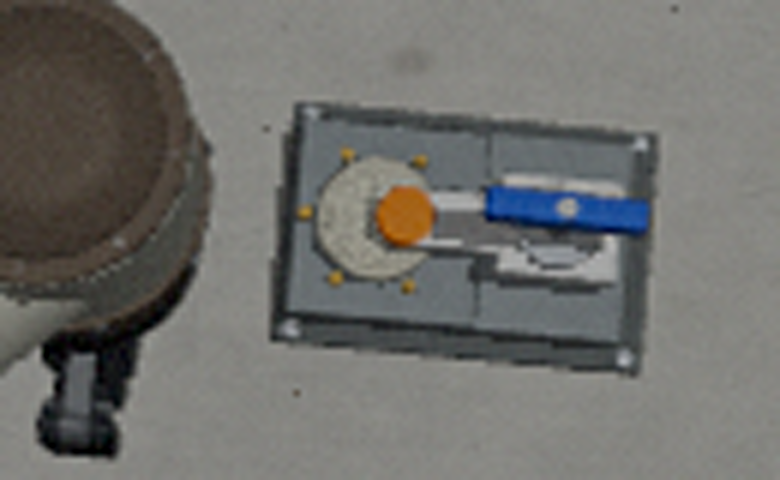

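```bash
python3 -c "
from bench import arm; print(arm.job_done())"
```

```text
the job is handed in; nothing more can be done
None
```

The plate is clamped and the job is handed in, with the robot's clock at about 18 s of the 67 s allowed. I drew the key straight up out of its rest and lined it up over the open arm's slot. It dropped in on the first try, and I lowered it until the collar touched. I then turned it clockwise in small steps, giving way to side forces, until the torque jumped to 0.42 N·m at the stop. Finally I backed off through the play and released it.

**Last checks**
- **Collar home:** the handle top measured 121.5 mm, exactly the home height.
- **Alignment:** the handle lies at 86.3° against 86.2° for the fixture's y axis. In the last picture the orange end sits over the plate, in line with the handle.
- **Forces:** side force on the tool stayed at about 2 N or less at each check, or roughly 10–14 N at the slot by your 5–7× factor. Vertical pressing was about 4–5 N.
- **Markers and scraper:** the arm never went near them, but I did not compare their positions before and after.

**Disagreements**
- The top and wrist cameras differed by 3–4 mm on where the key stood. I settled that with a close view between the fingers, and the wrist view then placed the key over the socket.
- Torque rose at about −99° to −100.5°, 1–2° beyond the −98.4° I expected from the play. I put that down to twist in the grip.

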